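# Sort the service parts into their trays

## Task

The pump has been serviced: sort the parts left along the front of the bench into the three grey trays. Lay the spanner flat in the long undivided tray, the two syringe filters in the square tray, flat on its floor beside each other with their nozzles up, and the two tube fittings in the divided tray, one lying flat in each bay. Leave the dish and the small beaker where they stand.

Things in the scene. Friction and masses are not known exactly. Their poses are not given: they have to be found in the camera images.
- spanner_mid (a point): a steel double open-ended spanner lying flat: 132 mm long along its own y axis, heads up to 20 mm wide, straight shaft 8 mm wide, 5 mm thick; about 50 g. The point is at the middle of its length and thickness (2.5 mm above its support)
- filter_1_mid (a point): a syringe filter: a whitish plastic disc with a blue rim band, 26 mm across and 14 mm high over all, with a short narrow nozzle up from its middle (only the lowest 5 mm or so have the full width); lies flat, nozzle up, z up; about 12 g. The point is on its axis, 7 mm above its underside. The two filters are alike
- filter_2_mid (a point): a syringe filter: a whitish plastic disc with a blue rim band, 26 mm across and 14 mm high over all, with a short narrow nozzle up from its middle (only the lowest 5 mm or so have the full width); lies flat, nozzle up, z up; about 12 g. The point is on its axis, 7 mm above its underside. The two filters are alike
- fitting_1_mid (a point): a beige finger-tight tube fitting lying on its side: 29 mm long along its own y axis, at most 10 mm wide (x) and 9 mm high, a knurled head at one end tapering to the other; about 12 g. The point is at the middle of its length and height (about 4 mm above its support, as it rests a little nose-down). The two fittings are alike
- fitting_2_mid (a point): a beige finger-tight tube fitting lying on its side: 29 mm long along its own y axis, at most 10 mm wide (x) and 9 mm high, a knurled head at one end tapering to the other; about 12 g. The point is at the middle of its length and height (about 4 mm above its support, as it rests a little nose-down). The two fittings are alike
- long_tray: the long, undivided grey tray, fixed: outside 76 mm (its x) by 168 mm (its y), 15 mm high; walls and floor 3 mm thick, so inside 70 by 162 mm. Origin at the centre of its underside; z up. A small finger tab stands 10 mm out from its -x side at rim height
- square_tray: the square, undivided grey tray, fixed: outside 110 by 110 mm, 15 mm high; walls and floor 3 mm, so inside 104 by 104 mm. Origin at the centre of its underside; z up. Finger tab on its -x side
- divided_tray: the grey tray with one dividing wall, fixed: outside 80 mm (its x) by 153 mm (its y), 15 mm high; walls, floor and divider 3 mm. The divider runs along its x through the middle and is as high as the walls, so the two bays lie on the +y and -y side, each 74 mm (x) by 72 mm (y) inside, centred 37.5 mm from the origin. Origin at the centre of its underside; z up. Finger tab on its -x side
- dish: bystander: an open clear flat round dish, 64 mm across, 13 mm high, loose. Origin at the centre of its underside
- beaker: bystander: a small clear beaker, about 46 mm across, 58 mm high, loose. Origin at the centre of its underside

How it is judged:
By the outcome, as a careful person would: the job done as asked, in the order asked, and still so for the second after the job is handed in, with the robot touching nothing.
It also fails if it takes over 112 s, if anything falls off the work surface, if the arm or the gripper's body presses on something with over 40 N, if the wrist force passes 120 N, or if a joint passes its speed limit or range.

## Robot

A 6-joint arm with a two-finger parallel gripper is mounted at the origin on a cart in front of the work surface, level with it; the furniture and walls round the work are solid. World frame = base frame: x ahead of the robot, y to its left, z up, the work surface at z = 0. Lengths are in m, angles in degrees, forces in N, time in s.
With the tool pointing down it reaches from about 0.4 to 0.825 m from the base axis. Payload 7 kg.
Tool frame: the origin (TCP) lies at the very end of the fingers, on their centre line; the grasp point (between the pads) lies 19 mm behind it; y points along the fingers, x is the direction in which the jaws open and shut, and the axes are right-handed (so a half turn about y gives the same grasp; the last joint's range is limited). The gripper opens to 88 mm and grips with 3 to 60 N. Pads are 19 mm wide; open, the fingers measure 130 mm over their backs; the gripper's body (78 mm by 193 mm) begins 47 mm behind the grasp point.
Start: joints at [82.684, 20.546, 0.682, 0, -70.136, -16.507], TCP at [0.273, 0.617, 0.227] pointing down, gripper open.
Joint ranges: [-176.03, 176.03], [-82.01, 121.73], [-58.28, 71.71], [-173.87, 95.51], [-174.79, -0.11], [-173.66, 173.66]. Speed limits (degrees/s): [136.94, 136.94, 172.46, 180, 180, 180].

## Interface

Orientations are given as [roll, pitch, yaw] about the fixed x, y, z axes, in that order (R = Rz(yaw) Ry(pitch) Rx(roll)).
In Python, from plant import ctrl gives the robot as it stands.
- The arm moves only by the shell command python3 -m crank 'ROWS'. ROWS is JSON, a list that holds one entry, the list of rows, each a list of 5 numbers: the closure, from -1 (fully open) to 1 (shut), then the shift along the tool's x, y, z in mm, then the turn about the tool's y in rad. In form: [[[claw, x, y, z, turn], ...]]. A call has 1 to 12 rows; each row is the pose to reach, as a shift and turn from the pose commanded when the call began, along the tool's axes at that moment; what a row does not reach only later rows make up. A row lasts 1/8 s, in which the tool goes at most 62.5 mm and 10.7 degrees, less where a joint would pass 70% of its speed; a pose out of reach is approached as far as the arm can. A call with a gripper value outside its range is refused whole. The fingers move at their own pace and stop on an object; the grip force is fixed at half the most. Time passes only in rows, so rows that repeat a pose let the fingers close. It gives the time, the measured TCP pose, the force and the opening at its end, in the units of the state.
- ctrl.get_obs(): the state, without advancing time (a new reading comes with each control period).
- ctrl.snapshot(name): name is "side" or "top"; returns the picture (420x560x3 uint8, red, green, blue); there is no depth.
- ctrl.camera_model(name): a dict with "fx", "fy", "cx", "cy" (pixels), "origin" and "orientation" of the camera in the world. Camera axes: x right, y down, z forward; pixel columns grow to the right and rows downward; lengths in m; the calibration is good to about 2 mm. A picture is of the moment at which its call begins. camera_model takes no time and is no camera call.
- ctrl.close_job(): hands the job in, once; it reports no verdict.
Trained networks look in the newest picture that a camera, given by its name, has taken for a name from the list of things; names that differ only in an ending like _2 or _b are one class to them, and where a whole thing is asked for, a point or a joint stands for the part that bears it (a point fixed in the world has none). Each returns a list of dicts, best first, with "confidence" (0 to 1); they miss things now and then, are a little off and sometimes report something else, mostly with a low value. They report only what shows in the picture. A call takes as long as a camera call.
- ctrl.find_in(camera, name): "extent" ([left, top, width, height] in pixels, round what is visible of it).
The state is a dict: "clock": time; "joint_pos": joint angles; "qvel": joint speeds; "tau": joint torques, N m; "tool_pos": TCP position; "orientation": TCP orientation; "force": force on the tool from outside, world axes, zero at the start; "moment": the same for the moment, N m; "opening": finger opening in m.
Only numpy, scipy, OpenCV 4.12 (cv2) and the standard library are available. Lean on these libraries where they do the work, as an engineer would, in place of code of your own. Each camera call takes 0.05 s, during which the arm holds its last target.

## Working session

There is one attempt and no reset: what is moved stays moved. The work goes in short steps, Python scripts to look and compute and a shell command to move; the robot and the scene stay as the last step left them, time stands still between calls to the robot, and variables do not carry over. Pictures are saved under pics/ and viewed, and the job is handed in when it is done.

```bash
mkdir -p pics; ls
cat > h.py <<'E'
import numpy as np, cv2
from plant import ctrl
from scipy.spatial.transform import Rotation as R
def snap(n,f):
    im=ctrl.snapshot(n); cv2.imwrite('pics/'+f+'.png',cv2.cvtColor(np.asarray(im),cv2.COLOR_RGB2BGR)); return im
E
python3 - <<'E'
from h import *
print(ctrl.get_obs())
for n in("top","side"):
    snap(n,n+"0"); print(ctrl.camera_model(n))
    for t in["spanner_mid","filter_1_mid","fitting_1_mid","long_tray","square_tray","divided_tray","dish","beaker"]:
        print(n,t,[([round(v) for v in d["extent"]],round(d["confidence"],2)) for d in ctrl.find_in(n,t)[:4]])
E
```

```text
pics
{'clock': 0.0, 'joint_pos': array([ 8.26834867e+01,  2.05907054e+01,  6.33299654e-01, -2.02354801e-02,
       -7.01359028e+01, -1.65054938e+01]), 'qvel': array([-0.01842634, -0.04658254,  0.02604476, -0.01323252,  0.00456416,
        0.03814917]), 'tau': array([-1.30442904e-04, -5.82711482e+01,  2.93071997e+01,  6.99741215e+00,
        7.00251694e-03, -1.57603299e-04]), 'tool_pos': array([0.27247094, 0.61702169, 0.22562696]), 'orientation': array([-8.99917265e+01, -9.48684533e-02, -1.13828905e+02]), 'force': array([-0.13688425,  0.40120142, -0.11519331]), 'moment': array([-0.01020812, -0.04899008,  0.04877577]), 'opening': 0.08750314221742224}
{'fx': 380.3919788767303, 'fy': 380.3919788767303, 'cx': 282.72293025660434, 'cy': 209.36612464066837, 'origin': array([ 0.42812986, -0.03182024,  0.969569  ]), 'orientation': array([-173.81441496,   -1.00706619,  -89.12838935])}
top spanner_mid [([186, 221, 19, 41], 0.58), ([322, 162, 65, 38], 0.5)]
top filter_1_mid []
top fitting_1_mid []
top long_tray [([323, 164, 64, 37], 0.76), ([188, 223, 18, 37], 0.65)]
top square_tray [([247, 154, 51, 52], 0.81)]
top divided_tray [([394, 230, 28, 23], 0.71), ([165, 149, 65, 38], 0.57)]
top dish [([124, 226, 32, 19], 0.79)]
top beaker [([395, 230, 24, 24], 0.93)]
{'fx': 481.68630870233926, 'fy': 481.68630870233926, 'cx': 276.92430474957916, 'cy': 205.31542317435677, 'origin': array([ 0.3403516 , -0.66938212,  1.1506899 ]), 'orientation': array([-148.88903364,    0.47965804,  -16.83582686])}
side spanner_mid []
side filter_1_mid [([234, 186, 15, 12], 0.46)]
side fitting_1_mid []
side long_tray [([305, 238, 48, 67], 0.93)]
side square_tray [([278, 182, 54, 42], 0.98)]
side divided_tray [([272, 124, 41, 46], 0.67), ([281, 183, 49, 42], 0.21)]
side dish [([214, 125, 23, 14], 0.85)]
side beaker [([280, 315, 16, 28], 0.78)]
```

Run:
```python
import cv2,numpy as np
a=cv2.imread('pics/top0.png')[130:280,100:440]
cv2.imwrite('pics/top0c.png',cv2.resize(a,None,fx=2.35,fy=2.35,interpolation=cv2.INTER_CUBIC))
a=cv2.imread('pics/side0.png')[100:360,180:400]
cv2.imwrite('pics/side0c.png',cv2.resize(a,None,fx=2.3,fy=2.3,interpolation=cv2.INTER_CUBIC))
```

```text
(no output)
```

View pics/top0.png

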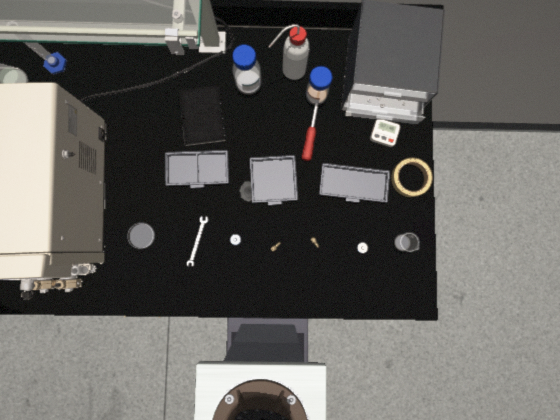

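View pics/top0c.png

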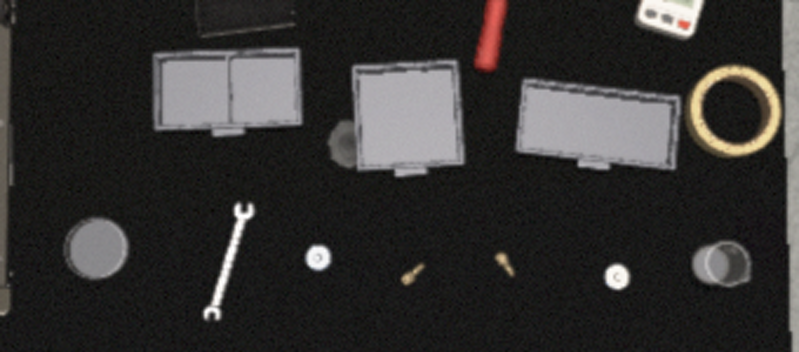

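View pics/side0c.png

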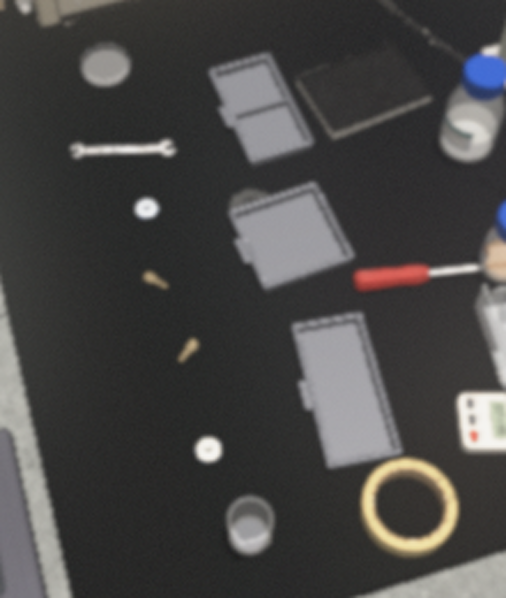

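The top view shows, left to right along the front: dish (141,236), spanner (198,241), filter (236,240), fittings (276,246) and (315,242), filter (363,248), beaker (407,242). The trays are behind them: divided (197,168), square (273,180) and long (354,183). A dark, translucent round object sits left of the square tray at about (247,190). The arm isn't obvious, so I'll look at the side view and measure.

```bash
cat >> h.py <<'E'
CM={n:ctrl.camera_model(n) for n in("top","side")}
def RR(o): return R.from_euler('xyz',o,degrees=True).as_matrix()
def ray(n,u,v,z):
    c=CM[n]; d=RR(c["orientation"])@np.array([(u-c["cx"])/c["fx"],(v-c["cy"])/c["fy"],1]); o=np.array(c["origin"])
    return o+d*(z-o[2])/d[2]
def proj(n,p):
    c=CM[n]; q=RR(c["orientation"]).T@(np.array(p)-c["origin"]); return np.array([c["fx"]*q[0]/q[2]+c["cx"],c["fy"]*q[1]/q[2]+c["cy"]])
def plane_pts(n,mask_uv,z): return np.array([ray(n,u,v,z)[:2] for u,v in mask_uv])
E
python3 - <<'E'
from h import *
print("tcp proj",[proj(n,[.2725,.617,.2256]) for n in CM])
B={"top":dict(dish=(124,220,34,34),sp=(183,212,28,58),f1=(226,230,20,20),t1=(266,236,20,20),t2=(304,232,20,20),f2=(353,238,20,20)),
"side":dict(sp=(208,156,52,18),f1=(234,182,20,18),t1=(238,214,20,16),t2=(255,244,16,18),f2=(261,286,20,20))}
Z=dict(sp=.004,f1=.008,f2=.008,t1=.005,t2=.005)
for n in B:
    im=cv2.imread('pics/%s0.png'%n).astype(float).max(2)
    for k,(x,y,w,h) in B[n].items():
        if k=='dish': continue
        g=im[y:y+h,x:x+w]; bg=np.median(g); wgt=np.clip(g-bg-20,0,None)
        yy,xx=np.nonzero(wgt>0); W=wgt[yy,xx]
        P=plane_pts(n,np.c_[xx+x,yy+y],Z[k]); m=(P*W[:,None]).sum(0)/W.sum()
        C=((P-m)*W[:,None]).T@(P-m)/W.sum(); e,V=np.linalg.eigh(C); v=V[:,1]
        pr=(P-m)@v
        print(n,k,np.round(m,4),"ang",round(np.degrees(np.arctan2(v[1],v[0]))%180,1),"range",np.round([pr.min(),pr.max()],4),"uv",round((xx*W).sum()/W.sum()+x,1),round((yy*W).sum()/W.sum()+y,1))
for n in CM:
    im=cv2.imread('pics/%s0.png'%n)
    bl=cv2.resize(im[115:310,215:365] if n=="side" else im[145:210,160:395],None,fx=3.4 if n=="top" else 3.0,fy=3.4 if n=="top" else 3.0,interpolation=cv2.INTER_CUBIC)
    cv2.imwrite('pics/tr_%s.png'%n,bl)
E
```

```text
tcp proj [array([-71.85109334, 328.86431874]), array([131.26312268,  16.37123438])]
top sp [0.4519 0.1678] ang 164.8 range [-0.0648  0.069 ] uv 197.0 240.0
top f1 [0.4551 0.0719] ang 179.9 range [-0.0131  0.0147] uv 235.0 239.2
top t1 [ 0.4378 -0.028 ] ang 133.0 range [-0.0182  0.0123] uv 274.5 246.7
top t2 [ 0.4531 -0.1281] ang 35.0 range [-0.0119  0.0174] uv 314.2 241.2
top f2 [ 0.4396 -0.2491] ang 1.2 range [-0.0135  0.0142] uv 362.1 247.4
side sp [0.452  0.1669] ang 164.6 range [-0.0644  0.0709] uv 234.1 164.4
side f1 [0.4546 0.0693] ang 89.6 range [-0.0178  0.0181] uv 243.3 190.2
side t1 [ 0.4374 -0.028 ] ang 129.7 range [-0.0205  0.0154] uv 246.4 221.0
side t2 [ 0.4528 -0.128 ] ang 38.9 range [-0.0157  0.0192] uv 261.9 251.2
side f2 [ 0.4394 -0.2514] ang 74.8 range [-0.0158  0.0161] uv 270.2 295.0
```

View pics/side0.png

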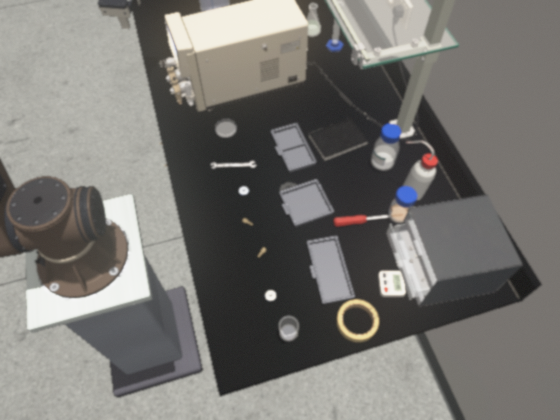

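View pics/tr_top.png

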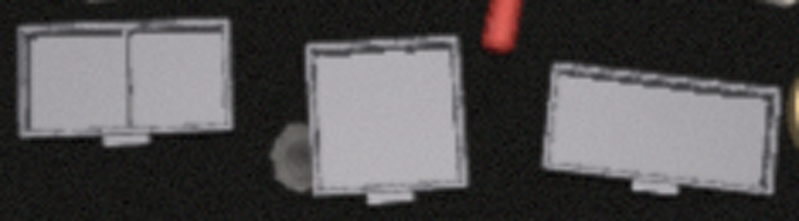

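View pics/tr_side.png

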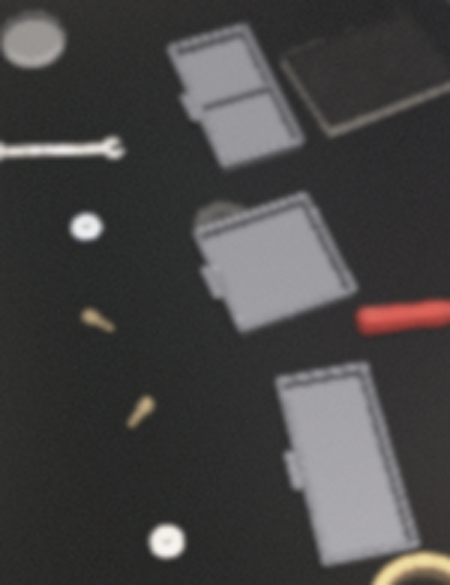

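Run:
```python
from h import *
S={"long":("top",(316,156,76,50),"side",(300,232,60,76)),"square":("top",(242,148,62,62),"side",(274,176,64,52)),"div":("top",(160,144,74,48),"side",(266,120,54,54))}
dim=dict(long=(.076,.168),square=(.11,.11),div=(.08,.153))
from scipy.optimize import minimize
def model(n,k,p,sh):
    x,y,a=p; w,l=dim[k]; c,s=np.cos(a),np.sin(a)
    # union of outside box silhouettes: rim rectangle + bottom rect + tab
    m=np.zeros(sh,np.uint8)
    def quad(X0,X1,Y0,Y1,z): return [proj(n,[x+c*u-s*v,y+s*u+c*v,z]) for u,v in((X0,Y0),(X1,Y0),(X1,Y1),(X0,Y1))]
    q=quad(-w/2,w/2,-l/2,l/2,.015)+quad(-w/2,w/2,-l/2,l/2,0)
    h=cv2.convexHull(np.array(q,np.float32))[:,0]
    t=np.array(quad(-w/2-.01,-w/2+.001,-.012,.012,.014))
    K=8
    M=np.zeros((sh[0]*K,sh[1]*K),np.uint8)
    for g in(h,t): cv2.fillPoly(M,[np.round((g+.5)*K).astype(np.int32)],255)
    return cv2.GaussianBlur(cv2.resize(M,(sh[1],sh[0]),interpolation=cv2.INTER_AREA).astype(np.float32)/255,(0,0),.8)
for k,v in S.items():
    for n,b in((v[0],v[1]),(v[2],v[3])):
        im=cv2.imread('pics/%s0.png'%n).astype(np.float32).max(2); x,y,w,h=b
        g=im[y:y+h,x:x+w]; top=np.percentile(g,70); lo=np.percentile(g,5); g=np.clip((g-lo)/(top-lo),0,1)
        yy,xx=np.nonzero(g>.5); P=plane_pts(n,np.c_[xx+x,yy+y],.015); m=P.mean(0)
        best=None
        def cost(p): return ((model(n,k,p,im.shape)[y:y+h,x:x+w]-g)**2).sum()
        for a0 in(-.15,0,.15):
            r=minimize(cost,[m[0],m[1],a0],method='Nelder-Mead',options=dict(initial_simplex=[[m[0],m[1],a0],[m[0]+.005,m[1],a0],[m[0],m[1]+.005,a0],[m[0],m[1],a0+.1]],xatol=1e-5,fatol=1e-3))
            if best is None or r.fun<best.fun: best=r
        print(k,n,np.round(best.x[:2],4),round(np.degrees(best.x[2]),2),round(best.fun,1))
print("machine corner",ray("side",200,108,0),ray("side",190,106,0), "dark blob top/side",ray("top",248,191,.0),ray("side",288,188,0),ray("top",248,191,.03),ray("side",288,188,.03))
```

```text
long top [ 0.6053 -0.2288] -5.44 80.8
long side [ 0.6049 -0.2261] -5.53 178.8
square top [ 0.6111 -0.0211] 4.01 115.4
square side [ 0.611  -0.0172] 4.55 83.5
div top [0.6365 0.1748] 3.06 76.6
div side [0.6349 0.1786] 3.44 43.4
machine corner [0.40303361 0.41654845 0.        ] [0.37427508 0.43438877 0.        ] dark blob top/side [0.5794821  0.04282063 0.        ] [0.57915604 0.04400536 0.        ] [0.57479903 0.04051112 0.03      ] [0.57293009 0.02540641 0.03      ]
```

```bash
cat >> h.py <<'E'
def go(*pts):
    "pts: (x,y,z,yaw) world -> rows rel. to current measured pose"
    o=ctrl.get_obs(); p=np.array(o["tool_pos"]); M=RR(o["orientation"]); yaw=o["orientation"][2]
    print("t %.2f tcp %s rpy %s open %.4f F %s"%(o["clock"],np.round(p,4),np.round(o["orientation"],1),o["opening"],np.round(o["force"],1)))
    for q in pts:
        d=M.T@(np.array(q[:3])-p)*1000
        t=-((q[3]-yaw+180)%360-180)
        print(q,"->",np.round(d,1),"turn",round(np.radians(t),3),"J6~",round((q[3]-np.degrees(np.arctan2(q[1],q[0])))%360-180,0))
E
python3 - <<'E'
from h import *
go((.22,.55,.23,-113.8),(.22,.41,.23,-105.3),(.28,.31,.23,-105.3),(.38,.23,.2,-105.3),(.452,.1675,.1,-105.3),(.452,.1675,.05,-105.3))
for z in(0,.1,.2): print(ray("side",180,90,z),ray("top",60,290,z))
E
```

```text
t 0.90 tcp [0.2726 0.6175 0.2266] rpy [ -90.     0.  -113.8] open 0.0874 F [0.6 0.2 0.6]
(0.22, 0.55, 0.23, -113.8) -> [ 83.   -3.4 -20.9] turn -0.0 J6~ -2.0
(0.22, 0.41, 0.23, -105.3) -> [211.   -3.4  35.7] turn -0.149 J6~ 13.0
(0.28, 0.31, 0.23, -105.3) -> [278.3  -3.4 130.9] turn -0.149 J6~ 27.0
(0.38, 0.23, 0.2, -105.3) -> [311.1  26.6 254.7] turn -0.149 J6~ 44.0
(0.452, 0.1675, 0.1, -105.3) -> [339.2 126.6 345.8] turn -0.149 J6~ 54.0
(0.452, 0.1675, 0.05, -105.3) -> [339.2 176.6 345.8] turn -0.149 J6~ 54.0
[0.35697843 0.51283822 0.        ] [0.32277312 0.50236567 0.        ]
[0.35553349 0.41009809 0.1       ] [0.33363947 0.44727048 0.1       ]
[0.35408854 0.30735796 0.2       ] [0.34450582 0.39217528 0.2       ]
```

```bash
python3 -m crank '[[[0,42,-3,-11,0],[0,83,-3,-21,0],[0.3,140,-3,5,-0.05],[0.3,200,-3,30,-0.149],[0.3,245,-3,75,-0.149],[0.3,278,-3,125,-0.149],[0.3,295,5,185,-0.149],[0.3,311,25,240,-0.149],[0.3,325,65,290,-0.149],[0.3,336,110,330,-0.149],[0.3,339,140,346,-0.149],[0.3,339,150,346,-0.149]]]'
python3 - <<'E'
from h import *
go((.452,.1675,.05,-105.3),(.452,.1675,.003,-105.3))
snap("top","t1"); snap("side","s1")
E
```

```text
clock: 2.4
tool_pos: [0.452, 0.166, 0.0747]
orientation: [-90.1, -0.2, -105.4]
force: [-0.6, 0.5, 0.5]
opening: 0.0307
t 2.40 tcp [0.452  0.166  0.0747] rpy [ -90.1   -0.2 -105.4] open 0.0307 F [-0.6  0.5  0.5]
(0.452, 0.1675, 0.05, -105.3) -> [-1.5 24.7 -0.4] turn -0.002 J6~ 54.0
(0.452, 0.1675, 0.003, -105.3) -> [-1.6 71.7 -0.3] turn -0.002 J6~ 54.0
```

```bash
python3 -m crank '[[[0.3,-1.5,45,0,0],[0.3,-1.5,66,0,0],[0.3,-1.5,71,0,0],[0.3,-1.5,71.5,0,0],[1,-1.5,71.5,0,0],[1,-1.5,71.5,0,0],[1,-1.5,71.5,0,0],[1,-1.5,71.5,0,0]]]'
python3 - <<'E'
from h import *
go((.452,.1675,.06,-105.3),(.605,-.2275,.06,174.5),(.605,-.2275,.01,174.5))
snap("top","t1"); snap("side","s1")
E
```

```text
clock: 3.5
tool_pos: [0.4527, 0.169, 0.0052]
orientation: [-90.0, 0.0, -105.3]
force: [-0.6, 0.4, -0.1]
opening: 0.001
t 3.50 tcp [0.4527 0.169  0.0052] rpy [ -90.     0.  -105.3] open 0.0010 F [-0.6  0.4 -0.1]
(0.452, 0.1675, 0.06, -105.3) -> [  1.7 -54.8  -0.3] turn 0.0 J6~ 54.0
(0.605, -0.2275, 0.06, 174.5) -> [342.3 -54.8 251.5] turn 1.4 J6~ 15.0
(0.605, -0.2275, 0.01, 174.5) -> [342.3  -4.8 251.5] turn 1.4 J6~ 15.0
```

View pics/s1.png

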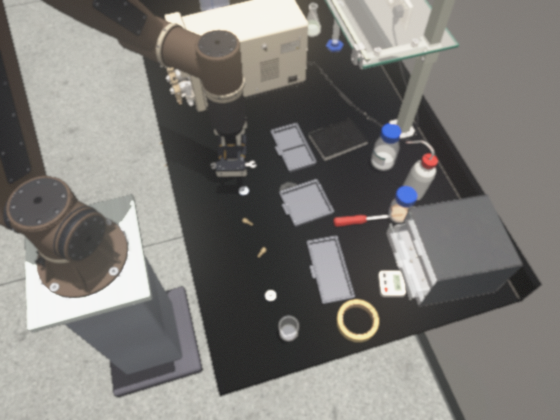

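The jaws shut above the spanner with an opening of 1 mm and the TCP at 5 mm, so they missed it. The side picture shows the spanner still at (235,165) under the fingers. I'll open, go lower and retry.

```bash
python3 -m crank '[[[0.2,0.5,-2,0,0],[0.2,0.5,-2,0,0],[0.2,0.5,0,0,0],[0.2,0.5,3.5,0,0],[0.2,0.5,4,0,0],[0.2,0.5,4,0,0]]]'
```

```text
clock: 4.35
tool_pos: [0.4524, 0.1685, 0.0009]
orientation: [-90.0, -0.0, -105.3]
force: [0.2, 0.1, -0.6]
opening: 0.0351
```

```bash
python3 -m crank '[[[1,0,0,0,0],[1,0,0,0,0],[1,0,0,0,0],[1,0,0,0,0],[1,0,0,0,0]]]'
python3 - <<'E'
from h import *
go((.452,.1675,.06,-105.3),(.605,-.2275,.06,174.5),(.605,-.2275,.01,174.5))
E
```

```text
clock: 4.97
tool_pos: [0.4525, 0.1685, 0.0011]
orientation: [-90.0, -0.0, -105.3]
force: [-0.7, 0.5, 0.6]
opening: 0.0069
t 4.97 tcp [0.4525 0.1685 0.0011] rpy [ -90.    -0.  -105.3] open 0.0069 F [-0.7  0.5  0.6]
(0.452, 0.1675, 0.06, -105.3) -> [  1.1 -58.9  -0.2] turn 0.0 J6~ 54.0
(0.605, -0.2275, 0.06, 174.5) -> [341.8 -58.9 251.5] turn 1.4 J6~ 15.0
(0.605, -0.2275, 0.01, 174.5) -> [341.8  -8.9 251.5] turn 1.4 J6~ 15.0
```

```bash
python3 -m crank '[[[1,0,-20,0,0],[1,0,-60,0,0],[1,30,-80,22,0.1],[1,65,-80,48,0.25],[1,100,-80,74,0.4],[1,137,-80,100,0.55],[1,174,-80,128,0.7],[1,210,-80,155,0.85],[1,246,-80,181,1.0],[1,280,-80,206,1.15],[1,313,-80,230,1.3],[1,342,-80,251.5,1.4]]]'
python3 - <<'E'
from h import *
snap("top","t2"); snap("side","s2")
a=cv2.imread('pics/t2.png')[140:270,280:440];b=cv2.imread('pics/s2.png')[180:340,220:400]
cv2.imwrite('pics/c2.png',np.hstack([cv2.resize(a,(394,320)),cv2.resize(b,(360,320))]))
go((.605,-.2275,.03,174.5),(.605,-.2275,.005,174.5))
E
```

```text
clock: 6.48
tool_pos: [0.6051, -0.2291, 0.0807]
orientation: [-90.0, -0.0, 174.2]
force: [-0.2, -0.3, -0.6]
opening: 0.0065
t 6.58 tcp [ 0.6055 -0.2306  0.0803] rpy [-90.   -0.  174.2] open 0.0071 F [-0.9  0.7 -0.6]
(0.605, -0.2275, 0.03, 174.5) -> [ 0.8 50.3 -3. ] turn -0.005 J6~ 15.0
(0.605, -0.2275, 0.005, 174.5) -> [ 0.8 75.3 -3. ] turn -0.005 J6~ 15.0
```

View pics/c2.png

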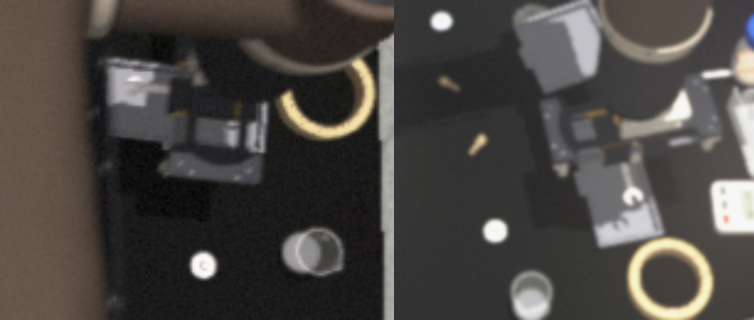

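Run:
```python
from h import *
print(ray("side",338.5,277,.0825), ray("side",335,268,.0825),proj("side",[.605,-.2306,.0825]))
im=cv2.imread('pics/s2.png')[230:310,300:380]
cv2.imwrite('pics/c2b.png',cv2.resize(im,None,fx=7,fy=7,interpolation=cv2.INTER_CUBIC))
```

```text
[ 0.60064829 -0.28304985  0.0825    ] [ 0.60079085 -0.25889178  0.0825    ] [332.55836343 257.24981139]
```

View pics/c2b.png

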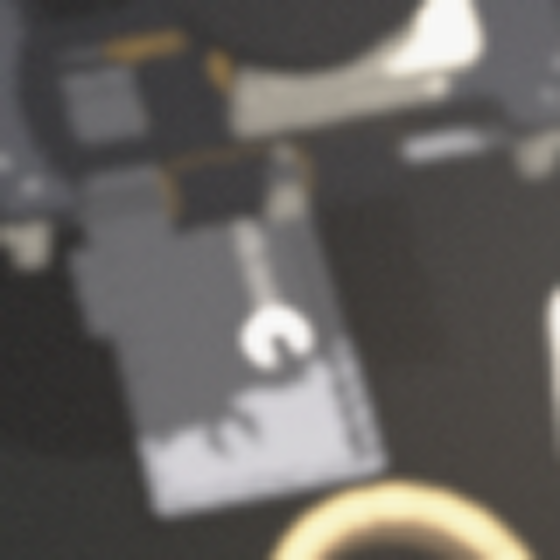

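The spanner is held level and lined up with the tray: its lower head is at side pixel (339,279), where it should be. Now I'll lower it.

```bash
python3 -m crank '[[[1,1,30,-3,0],[1,1,55,-3,0],[1,1,70,-3,0],[1,1,75,-3,0],[1,1,76,-3,0],[1,1,76,-3,0]]]'
```

```text
clock: 7.32
tool_pos: [0.6048, -0.2246, 0.0059]
orientation: [-90.0, 0.1, 174.5]
force: [-0.3, -0.6, -1.0]
opening: 0.0066
```

```bash
python3 -m crank '[[[1,0,1.3,0,0],[1,0,1.3,0,0],[0.6,0,1.3,0,0],[0.6,0,1.3,0,0],[0.6,0,-10,0,0],[0.6,0,-45,0,0],[0.4,0,-90,0,0],[0.4,0,-90,0,0]]]'
python3 - <<'E'
from h import *
go((.4548,.0707,.09,-180),(.4548,.0707,.03,-180),(.605,-.05,.09,180))
E
```

```text
clock: 8.32
tool_pos: [0.6071, -0.2251, 0.1003]
orientation: [-90.0, 0.5, 174.5]
force: [0.6, 0.3, -0.4]
opening: 0.0257
t 8.32 tcp [ 0.6071 -0.2251  0.1003] rpy [-90.    0.5 174.5] open 0.0257 F [ 0.6  0.3 -0.4]
(0.4548, 0.0707, 0.09, -180) -> [ 179.8    8.6 -280. ] turn -0.095 J6~ -9.0
(0.4548, 0.0707, 0.03, -180) -> [ 180.3   68.6 -280. ] turn -0.095 J6~ -9.0
(0.605, -0.05, 0.09, 180) -> [  18.8   10.  -174.1] turn -0.095 J6~ 5.0
```

```bash
python3 -m crank '[[[0.1,30,5,-50,-0.05],[0.1,60,5,-105,-0.1],[0.1,95,5,-160,-0.171],[0.1,135,8,-210,-0.171],[0.1,165,8,-255,-0.171],[0.1,180,25,-280,-0.171],[0.1,180,60,-280,-0.171],[0.1,180,60,-280,-0.171]]]'
python3 - <<'E'
from h import *
snap("top","t3"); snap("side","s3")
a=cv2.imread('pics/t3.png')[140:270,180:440];b=cv2.imread('pics/s3.png')[160:340,220:400]
cv2.imwrite('pics/c3.png',np.hstack([cv2.resize(a,(480,240)),cv2.resize(b,(300,300))[:240]]))
cv2.imwrite('pics/c3b.png',cv2.resize(b,(540,540)))
go((.4548,.0706,.03,-175.7),(.4548,.0706,.0015,-175.7))
E
```

```text
clock: 9.32
tool_pos: [0.4501, 0.0708, 0.0337]
orientation: [-89.9, -0.2, -175.7]
force: [-0.1, -0.6, 0.9]
opening: 0.0395
t 9.43 tcp [0.4521 0.0712 0.0356] rpy [ -90.    -0.  -175.7] open 0.0392 F [0.5 0.5 0.6]
(0.4548, 0.0706, 0.03, -175.7) -> [-2.6  5.6  0.8] turn 0.0 J6~ -5.0
(0.4548, 0.0706, 0.0015, -175.7) -> [-2.6 34.1  0.8] turn 0.0 J6~ -5.0
```

View pics/c3b.png

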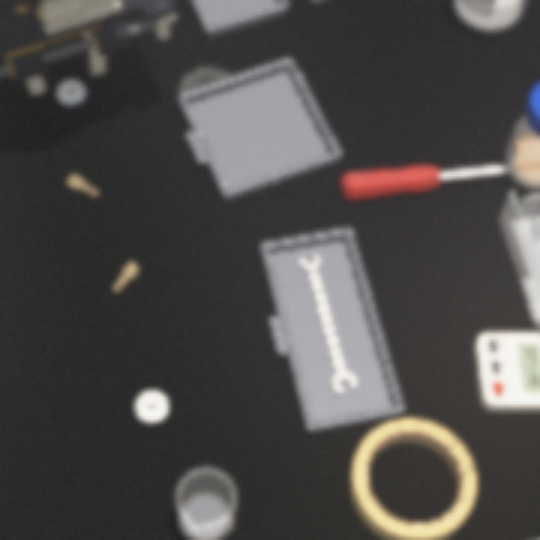

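The spanner lies flat in the long tray, from (323,247) to (334,288) in the side picture. Filter 1 is under the open fingers at (244,191).

```bash
python3 -m crank '[[[0.1,-2.6,20,0.8,0],[0.1,-2.6,31,0.8,0],[0.1,-2.6,33.5,0.8,0],[0.1,-2.6,33.5,0.8,0],[0.1,-2.6,33.5,0.8,0]]]'
python3 - <<'E'
from h import *
go((.4548,.0706,.0015,-175.7))
E
```

```text
clock: 10.05
tool_pos: [0.4549, 0.0709, 0.0021]
orientation: [-90.0, 0.0, -175.7]
force: [0.0, -0.0, -0.3]
opening: 0.0396
t 10.05 tcp [0.4549 0.0709 0.0021] rpy [ -90.     0.  -175.7] open 0.0396 F [ 0.  -0.  -0.3]
(0.4548, 0.0706, 0.0015, -175.7) -> [0.1 0.6 0.3] turn -0.0 J6~ -5.0
```

```bash
python3 -m crank '[[[0.1,0,0.8,0,0],[1,0,0.8,0,0],[1,0,0.8,0,0],[1,0,0.8,0,0],[1,0,0.8,0,0],[1,0,-10,0,0],[1,0,-40,0,0],[1,0,-60,0,0]]]'
python3 - <<'E'
from h import *
go((.609,.006,.065,-175.7),(.609,.006,.006,-175.7))
snap("top","t4"); snap("side","s4")
a=cv2.imread('pics/t4.png')[180:270,190:330];b=cv2.imread('pics/s4.png')[130:230,200:320]
cv2.imwrite('pics/c4.png',np.hstack([cv2.resize(a,(420,300)),cv2.resize(b,(360,300))]))
E
```

```text
clock: 11.05
tool_pos: [0.4549, 0.071, 0.0633]
orientation: [-90.0, 0.1, -175.7]
force: [0.6, 0.7, 0.1]
opening: 0.023
t 11.05 tcp [0.4549 0.071  0.0633] rpy [-9.000e+01  1.000e-01 -1.757e+02] open 0.0230 F [0.6 0.7 0.1]
(0.609, 0.006, 0.065, -175.7) -> [-148.7   -1.6   76.4] turn 0.0 J6~ 4.0
(0.609, 0.006, 0.006, -175.7) -> [-148.7   57.4   76.4] turn 0.0 J6~ 4.0
```

View pics/c4.png

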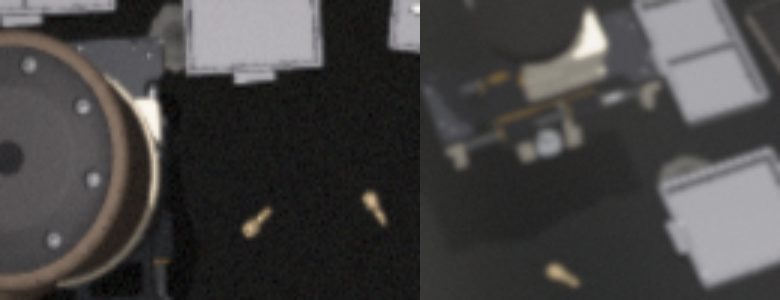

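The filter hangs level between the fingers (side 243,178). Over to the square tray.

```bash
python3 -m crank '[[[1,-30,0,15,0],[1,-70,0,36,0],[1,-110,0,56,0],[1,-140,0,72,0],[1,-149,10,76.5,0],[1,-149,35,76.5,0],[1,-149,50,76.5,0],[1,-149,55,76.5,0],[1,-149,57,76.5,0],[1,-149,57,76.5,0]]]'
```

```text
clock: 12.4
tool_pos: [0.6092, 0.0059, 0.0052]
orientation: [-90.0, 0.1, -175.7]
force: [0.8, -0.2, -0.8]
opening: 0.0231
```

```bash
python3 -m crank '[[[1,0,0.8,0,0],[1,0,0.8,0,0],[0.2,0,0.8,0,0],[0.2,0,0.8,0,0],[0.1,0,-8,0,0],[0.1,0,-40,0,0],[0.1,0,-70,0,0]]]'
python3 - <<'E'
from h import *
go((.4395,-.2502,.075,-175.7),(.4395,-.2502,.035,-175.7))
E
```

```text
clock: 13.28
tool_pos: [0.6089, 0.0056, 0.0759]
orientation: [-90.0, -0.0, -175.7]
force: [-0.2, 0.2, 0.2]
opening: 0.0395
t 13.28 tcp [0.6089 0.0056 0.0759] rpy [ -90.    -0.  -175.7] open 0.0395 F [-0.2  0.2  0.2]
(0.4395, -0.2502, 0.075, -175.7) -> [188.2   0.9 242.4] turn 0.0 J6~ 34.0
(0.4395, -0.2502, 0.035, -175.7) -> [188.2  40.9 242.4] turn 0.0 J6~ 34.0
```

```bash
python3 -m crank '[[[0.1,35,-5,45,0],[0.1,75,-5,95,0],[0.1,110,-5,142,0],[0.1,145,0,187,0],[0.1,175,0,225,0],[0.1,188,15,242.5,0],[0.1,188,40,242.5,0],[0.1,188,40,242.5,0]]]'
python3 - <<'E'
from h import *
snap("top","t5"); snap("side","s5")
b=cv2.imread('pics/s5.png')[160:340,220:400]
cv2.imwrite('pics/c5b.png',cv2.resize(b,(540,540)))
go((.4395,-.2502,.0015,-175.7))
E
```

```text
clock: 14.28
tool_pos: [0.4383, -0.2504, 0.0339]
orientation: [-90.0, -0.1, -175.8]
force: [0.8, -0.3, -0.1]
opening: 0.0396
t 14.38 tcp [ 0.44   -0.2503  0.0353] rpy [ -90.     0.  -175.7] open 0.0394 F [ 0.2  0.  -0.1]
(0.4395, -0.2502, 0.0015, -175.7) -> [ 0.5 33.8 -0.1] turn 0.0 J6~ 34.0
```

View pics/c5b.png

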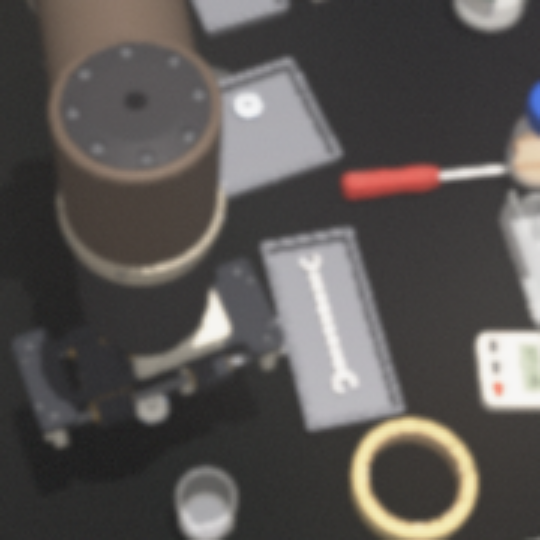

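Filter 1 stands nozzle up in the square tray (side 303,195). Filter 2 is between the fingers (271,295).

```bash
python3 -m crank '[[[0.1,0.5,20,0,0],[0.1,0.5,31,0,0],[0.1,0.5,33.5,0,0],[0.1,0.5,34,0,0],[0.1,0.5,34,0,0],[1,0.5,34,0,0],[1,0.5,34,0,0],[1,0.5,34,0,0],[1,0.5,34,0,0],[1,0.5,34,0,0]]]'
python3 - <<'E'
from h import *
go((.4395,-.2502,.065,-175.7),(.613,-.044,.065,-175.7),(.613,-.044,.0045,-175.7))
E
```

```text
clock: 15.62
tool_pos: [0.4392, -0.2503, 0.0007]
orientation: [-90.0, 0.0, -175.7]
force: [-1.0, 0.6, 4.4]
opening: 0.0233
t 15.62 tcp [ 0.4392 -0.2503  0.0007] rpy [ -90.     0.  -175.7] open 0.0233 F [-1.   0.6  4.4]
(0.4395, -0.2502, 0.065, -175.7) -> [ -0.3 -64.3  -0.1] turn 0.0 J6~ 34.0
(0.613, -0.044, 0.065, -175.7) -> [-188.8  -64.2 -192.7] turn 0.0 J6~ 8.0
(0.613, -0.044, 0.0045, -175.7) -> [-188.8   -3.7 -192.7] turn 0.0 J6~ 8.0
```

```bash
python3 -m crank '[[[1,0,-15,0,0],[1,0,-50,0,0],[1,-20,-64,-20,0],[1,-55,-64,-56,0],[1,-92,-64,-94,0],[1,-130,-64,-132,0],[1,-165,-64,-168,0],[1,-189,-60,-192.5,0],[1,-189,-35,-192.5,0],[1,-189,-14,-192.5,0],[1,-189,-5,-192.5,0],[1,-189,-5,-192.5,0]]]'
```

```text
clock: 17.12
tool_pos: [0.6129, -0.0443, 0.0057]
orientation: [-90.0, -0.0, -175.7]
force: [0.1, 0.1, 0.9]
opening: 0.0231
```

```bash
python3 -m crank '[[[1,0,1.5,0,0],[1,0,1.5,0,0],[0.2,0,1.5,0,0],[0.2,0,1.5,0,0],[0.2,0,-8,0,0],[0.2,0,-40,0,0],[0.4,0,-70,0,0]]]'
python3 - <<'E'
from h import *
snap("top","t6"); snap("side","s6")
b=cv2.imread('pics/s6.png')
cv2.imwrite('pics/c6.png',np.hstack([cv2.resize(b[170:240,270:340],(390,390),interpolation=cv2.INTER_CUBIC),cv2.resize(b[205:265,230:290],(390,390),interpolation=cv2.INTER_CUBIC)]))
a=cv2.imread('pics/top0.png'); 
cv2.imwrite('pics/c6t.png',cv2.resize(a[230:258,262:330],None,fx=11,fy=11,interpolation=cv2.INTER_CUBIC))
E
```

```text
clock: 18.0
tool_pos: [0.6132, -0.0442, 0.077]
orientation: [-90.0, 0.0, -175.7]
force: [-0.1, -0.2, -0.3]
opening: 0.0297
```

View pics/c6.png

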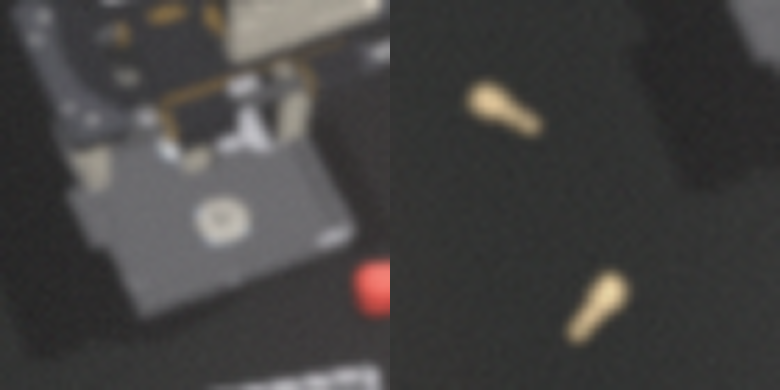

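View pics/c6t.png

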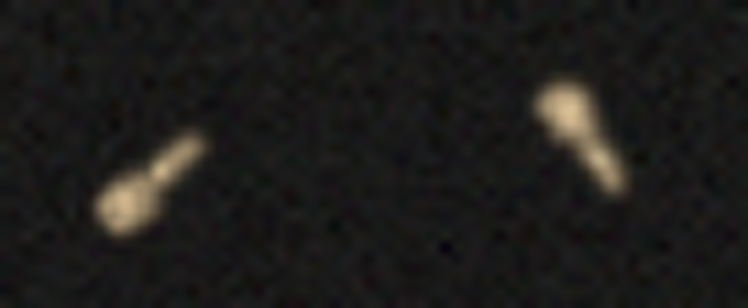

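Run:
```python
from h import *
D={"f1":[("top",(273.0,248.3),(279.5,242.6)),("side",(244.1,219.9),(251.8,224.5))],"f2":[("top",(313.1,239.5),(317.5,246.3)),("side",(263.0,249.4),(258.3,255.7))]}
for k,L in D.items():
    for n,h,t in L:
        a=ray(n,*h,.0045)[:2];b=ray(n,*t,.004)[:2];d=b-a
        print(k,n,"head",np.round(a,4),"nose",np.round(b,4),"ang head->nose",round(np.degrees(np.arctan2(d[1],d[0])),1),round(np.hypot(*d),4))
go((.4378,-.028,.035,-138.5))
```

```text
f1 top head [ 0.4338 -0.0242] nose [ 0.4484 -0.0403] ang head->nose -47.9 0.0218
f1 side head [ 0.4324 -0.0226] nose [ 0.4487 -0.0424] ang head->nose -50.3 0.0257
f2 top head [ 0.4575 -0.1253] nose [ 0.4405 -0.1367] ang head->nose -146.3 0.0204
f2 side head [ 0.4572 -0.1235] nose [ 0.4404 -0.1372] ang head->nose -140.7 0.0216
t 18.10 tcp [ 0.6157 -0.0439  0.08  ] rpy [ -90.     0.4 -175.7] open 0.0272 F [ 0.5 -0.1  0.3]
(0.4378, -0.028, 0.035, -138.5) -> [176.4  43.8 -29.3] turn -0.648 J6~ 45.0
```

```bash
python3 - <<'E'
from h import *
go((.435,-.0257,.035,-139))
E
python3 -m crank '[[[0.45,45,-5,-6,-0.16],[0.45,90,-5,-13,-0.33],[0.45,130,0,-20,-0.5],[0.45,162,10,-26,-0.64],[0.45,178,25,-32,-0.64],[0.45,178,40,-32,-0.64],[0.45,178,44,-32,-0.64]]]'
python3 - <<'E'
from h import *
go((.435,-.0257,.0012,-139))
E
```

```text
t 18.10 tcp [ 0.6157 -0.0439  0.08  ] rpy [ -90.     0.4 -175.7] open 0.0272 F [ 0.5 -0.1  0.3]
(0.435, -0.0257, 0.035, -139) -> [179.   43.8 -31.8] turn -0.64 J6~ 44.0
clock: 18.98
tool_pos: [0.4328, -0.0256, 0.0313]
orientation: [-90.0, -0.0, -139.0]
force: [0.3, 0.4, 0.1]
opening: 0.0242
t 18.98 tcp [ 0.4328 -0.0256  0.0313] rpy [ -90.   -0. -139.] open 0.0242 F [0.3 0.4 0.1]
(0.435, -0.0257, 0.0012, -139) -> [-1.7 30.1  1.5] turn -0.0 J6~ 44.0
```

```bash
python3 -m crank '[[[0.45,-1,15,1,0],[0.45,-1,22,1,0],[0.45,-1,24,1,0],[0.45,-1,24,1,0]]]'
python3 - <<'E'
from h import *
go((.435,-.0257,.0012,-139))
snap("side","s7");b=cv2.imread('pics/s7.png')
cv2.imwrite('pics/c7.png',cv2.resize(b[190:250,210:280],(770,600),interpolation=cv2.INTER_CUBIC))
E
```

```text
clock: 19.48
tool_pos: [0.4348, -0.0257, 0.0077]
orientation: [-90.0, 0.0, -139.0]
force: [0.4, 0.9, -0.7]
opening: 0.0244
t 19.48 tcp [ 0.4348 -0.0257  0.0077] rpy [ -90.    0. -139.] open 0.0244 F [ 0.4  0.9 -0.7]
(0.435, -0.0257, 0.0012, -139) -> [-0.2  6.5  0.1] turn -0.001 J6~ 44.0
```

View pics/c7.png

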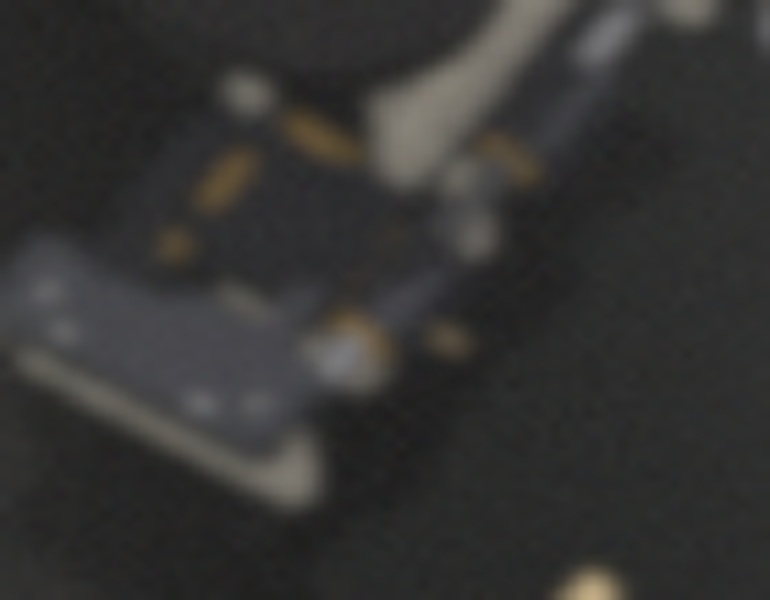

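The nose of fitting 1 shows at crop (447,340), between the fingers. Lower and close.

```bash
python3 -m crank '[[[0.45,0,4,0,0],[0.45,0,6.3,0,0],[0.45,0,6.3,0,0],[1,0,6.3,0,0],[1,0,6.3,0,0],[1,0,6.3,0,0],[1,0,6.3,0,0]]]'
python3 - <<'E'
from h import *
# bay centers
a=np.radians(3.2); o=np.array([.6357,.1767]); y=np.array([-np.sin(a),np.cos(a)])
print(o+y*.0375,o-y*.0375)
p=o+y*.0375
go((.435,-.0257,.065,-139),(*p,.065,-176.8),(*p,.065,-86.8),(*p,.005,-86.8))
E
```

```text
clock: 20.4
tool_pos: [0.4347, -0.0256, 0.0013]
orientation: [-90.0, 0.0, -139.0]
force: [0.8, 0.4, 1.1]
opening: 0.0078
[0.63360669 0.21414153] [0.63779331 0.13925847]
t 20.40 tcp [ 0.4347 -0.0256  0.0013] rpy [ -90.    0. -139.] open 0.0078 F [0.8 0.4 1.1]
(0.435, -0.0257, 0.065, -139) -> [ -0.2 -63.7   0.3] turn -0.001 J6~ 44.0
(np.float64(0.6336066935627565), np.float64(0.2141415286568243), 0.065, -176.8) -> [-307.4  -63.7  -50.6] turn 0.659 J6~ -15.0
(np.float64(0.6336066935627565), np.float64(0.2141415286568243), 0.065, -86.8) -> [-307.4  -63.7  -50.6] turn -0.912 J6~ 75.0
(np.float64(0.6336066935627565), np.float64(0.2141415286568243), 0.005, -86.8) -> [-307.4   -3.7  -50.6] turn -0.912 J6~ 75.0
```

```bash
python3 -m crank '[[[1,0,-15,0,0],[1,0,-50,0,0],[1,-30,-64,-5,0.07],[1,-70,-64,-12,0.15],[1,-110,-64,-18,0.25],[1,-150,-64,-25,0.35],[1,-190,-64,-31,0.45],[1,-230,-64,-38,0.55],[1,-268,-64,-44,0.659],[1,-298,-64,-49,0.659],[1,-307,-55,-50.5,0.659],[1,-307,-45,-50.5,0.659]]]';  python3 - <<'E'
from h import *
snap("side","s8");snap("top","t8");b=cv2.imread('pics/s8.png')
cv2.imwrite('pics/c8.png',cv2.resize(b[90:190,230:350],(720,600),interpolation=cv2.INTER_CUBIC))
go((.6336,.2141,.02,-176.8),(.6336,.2141,.0043,-176.8))
E
```

```text
clock: 21.9
tool_pos: [0.6328, 0.2136, 0.0451]
orientation: [-90.0, -0.1, -176.8]
force: [0.0, 0.0, 0.3]
opening: 0.0082
t 22.00 tcp [0.6315 0.2124 0.0442] rpy [ -89.9   -0.2 -176.8] open 0.0075 F [ 1.  -0.8 -0.9]
(0.6336, 0.2141, 0.02, -176.8) -> [-2.3 24.2 -1.6] turn -0.001 J6~ -15.0
(0.6336, 0.2141, 0.0043, -176.8) -> [-2.3 39.9 -1.7] turn -0.001 J6~ -15.0
```

View pics/c8.png

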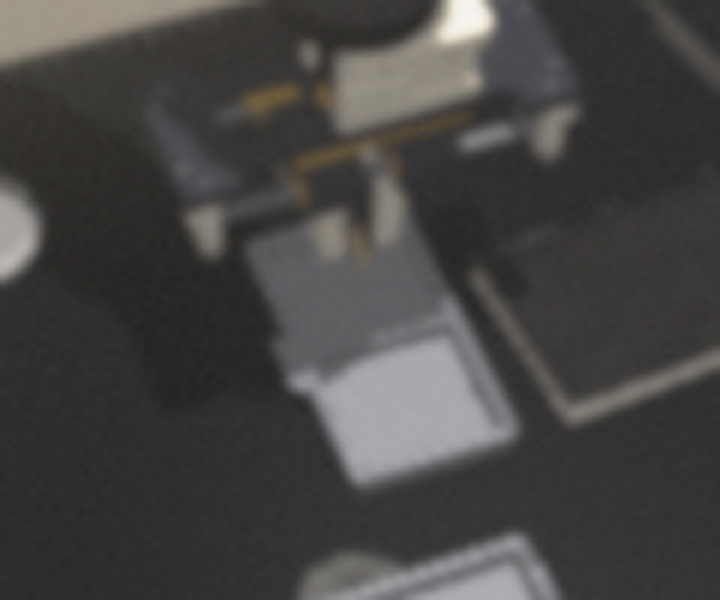

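The fitting is held with its nose toward -y, at crop (360,245), over the far bay. Lower and release.

```bash
python3 -m crank '[[[1,-1.5,12,-4,0],[1,-1.5,28,-4,0],[1,-1.5,36,-4,0],[1,-1.5,38,-4,0],[1,-1.5,38,-4,0]]]'
```

```text
clock: 22.62
tool_pos: [0.6347, 0.2178, 0.0082]
orientation: [-90.0, 0.0, -176.8]
force: [-0.2, 0.5, -1.1]
opening: 0.0075
```

```bash
python3 -m crank '[[[1,0,3.6,0,0],[1,0,3.9,0,0],[1,0,3.9,0,0],[0.6,0,3.9,0,0],[0.6,0,3.9,0,0],[0.6,0,-8,0,0],[0.6,0,-40,0,0],[0.5,0,-65,0,0]]]'
python3 - <<'E'
from h import *
# f2 head ~(.4573,-.1245), dir head->nose -143.5
d=np.array([np.cos(np.radians(-143.5)),np.sin(np.radians(-143.5))]); p=np.array([.4573,-.1245])+.0027*d; print(p)
go((*p,.07,126.5),(*p,.035,126.5))
E
```

```text
clock: 23.62
tool_pos: [0.6351, 0.218, 0.0753]
orientation: [-90.0, 0.1, -176.8]
force: [1.1, 0.8, 0.1]
opening: 0.0208
[ 0.45512959 -0.12610602]
t 23.62 tcp [0.6351 0.218  0.0753] rpy [-9.000e+01  1.000e-01 -1.768e+02] open 0.0208 F [1.1 0.8 0.1]
(np.float64(0.4551295864763335), np.float64(-0.12610602152422862), 0.07, 126.5) -> [199.    5.  333.4] turn 0.99 J6~ -38.0
(np.float64(0.4551295864763335), np.float64(-0.12610602152422862), 0.035, 126.5) -> [199.1  40.  333.5] turn 0.99 J6~ -38.0
```

```bash
python3 -m crank '[[[0.45,25,-3,42,0.12],[0.45,54,-3,90,0.27],[0.45,83,-3,138,0.42],[0.45,112,0,186,0.57],[0.45,141,3,234,0.73],[0.45,168,5,281,0.88],[0.45,190,10,318,0.99],[0.45,199,28,333.5,0.99],[0.45,199,52,333.5,0.99],[0.45,199,60,333.5,0.99],[0.45,199,60,333.5,0.99]]]'
python3 - <<'E'
from h import *
go((.4551,-.1261,.0012,126.5))
snap("side","s9");b=cv2.imread('pics/s9.png')
cv2.imwrite('pics/c9.png',np.hstack([cv2.resize(b[220:280,230:300],(420,360),interpolation=cv2.INTER_CUBIC),cv2.resize(b[115:225,265:340],(260,380))[:360]]))
E
```

```text
clock: 25.0
tool_pos: [0.4548, -0.1262, 0.0135]
orientation: [-90.0, -0.0, 126.5]
force: [-0.2, 0.3, -0.2]
opening: 0.0241
t 25.00 tcp [ 0.4548 -0.1262  0.0135] rpy [-90.   -0.  126.5] open 0.0241 F [-0.2  0.3 -0.2]
(0.4551, -0.1261, 0.0012, 126.5) -> [-0.1 12.3 -0.3] turn 0.0 J6~ -38.0
```

View pics/c9.png

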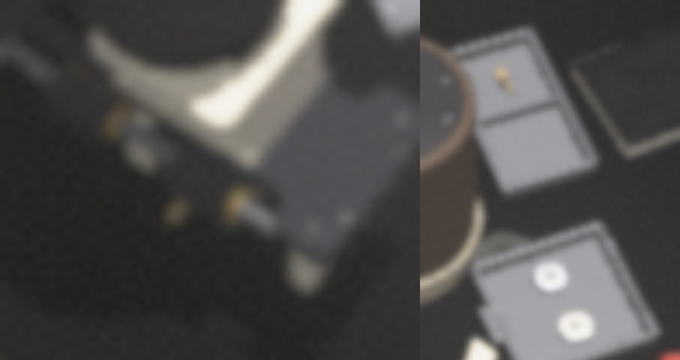

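Both filters sit in the square tray, nozzles up. Fitting 1 lies in the far bay, and the nose of fitting 2 shows between the fingers. Grasp it.

```bash
python3 -m crank '[[[0.45,0,8,0,0],[0.45,0,11.5,0,0],[0.45,0,12,0,0],[0.45,0,12,0,0],[1,0,12,0,0],[1,0,12,0,0],[1,0,12,0,0],[1,0,12,0,0]]]'
python3 - <<'E'
from h import *
p=(.6378,.1393)
go((*p,.065,-176.8),(*p,.0043,-176.8))
E
```

```text
clock: 26.05
tool_pos: [0.4547, -0.1263, 0.0013]
orientation: [-90.0, 0.0, 126.5]
force: [-0.1, 0.3, 1.1]
opening: 0.0079
t 26.05 tcp [ 0.4547 -0.1263  0.0013] rpy [-90.    0.  126.5] open 0.0079 F [-0.1  0.3  1.1]
(0.6378, 0.1393, 0.065, -176.8) -> [ 104.6  -63.6 -305.2] turn -0.99 J6~ -9.0
(0.6378, 0.1393, 0.0043, -176.8) -> [ 104.6   -2.9 -305.2] turn -0.99 J6~ -9.0
```

```bash
python3 -m crank '[[[1,0,-15,0,0],[1,0,-50,0,0],[1,12,-64,-35,-0.12],[1,26,-64,-74,-0.25],[1,40,-64,-114,-0.4],[1,54,-64,-154,-0.55],[1,68,-64,-195,-0.7],[1,82,-64,-236,-0.85],[1,95,-64,-274,-0.99],[1,105,-64,-300,-0.99],[1,107,-50,-307,-0.99],[1,107,-42,-307,-0.99]]]';  python3 - <<'E'
from h import *
snap("side","s10");b=cv2.imread('pics/s10.png')
cv2.imwrite('pics/c10.png',cv2.resize(b[90:190,230:350],(720,600),interpolation=cv2.INTER_CUBIC))
go((.6377,.1423,.0043,-176.8))
E
```

```text
clock: 27.55
tool_pos: [0.6367, 0.1419, 0.0415]
orientation: [-90.0, -0.1, -176.8]
force: [-0.3, -0.1, 0.2]
opening: 0.0079
t 27.60 tcp [0.6359 0.1411 0.0406] rpy [ -89.9   -0.2 -176.8] open 0.0076 F [-0.3 -0.6 -1.8]
(0.6377, 0.1423, 0.0043, -176.8) -> [-2.  36.3 -1.1] turn -0.001 J6~ -9.0
```

View pics/c10.png

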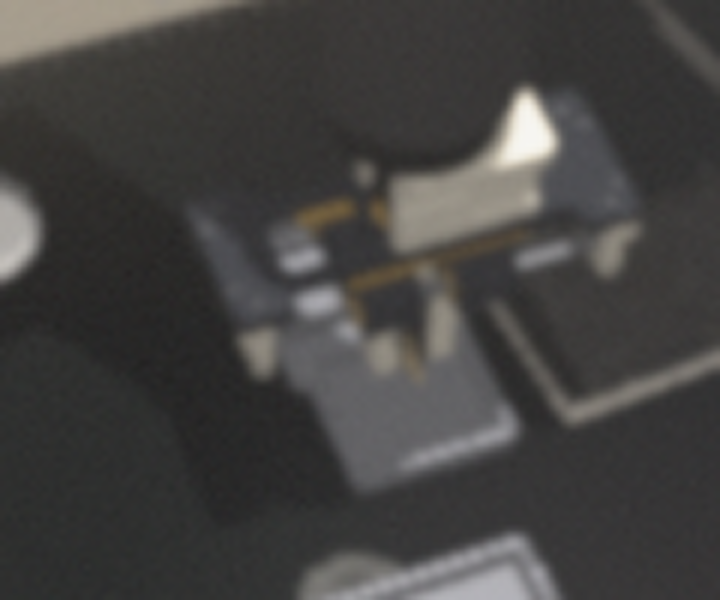

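Fitting 2 is held over the near bay, its nose at crop (415,365). Lower and release.

```bash
python3 -m crank '[[[1,-1,12,-1,0],[1,-1,26,-1,0],[1,-1,33,-1,0],[1,-1,35,-1,0],[1,-1,35,-1,0]]]'
```

```text
clock: 28.22
tool_pos: [0.6388, 0.1433, 0.0083]
orientation: [-90.0, 0.0, -176.8]
force: [0.1, -0.1, 0.5]
opening: 0.0077
```

```bash
python3 -m crank '[[[1,0,3.6,0,0],[1,0,4,0,0],[1,0,4,0,0],[0.6,0,4,0,0],[0.6,0,4,0,0],[0.6,0,-8,0,0],[0.6,0,-40,0,0],[0.5,0,-90,0,0],[0.5,40,-140,0,0],[0.5,90,-170,0,0],[0.5,140,-170,0,0],[0.5,180,-170,0,0]]]'
python3 - <<'E'
from h import *
go((.32,.27,.19,-176.8))
E
```

```text
clock: 29.72
tool_pos: [0.4575, 0.133, 0.1797]
orientation: [-90.1, 0.1, -176.8]
force: [0.3, 1.0, 0.0]
opening: 0.0219
t 29.73 tcp [0.4575 0.133  0.1797] rpy [-9.010e+01  1.000e-01 -1.768e+02] open 0.0219 F [0.3 1.  0. ]
(0.32, 0.27, 0.19, -176.8) -> [ 129.6  -10.3 -144.5] turn 0.0 J6~ -37.0
```

```bash
python3 -m crank '[[[0.5,35,-5,-40,0],[0.5,70,-10,-80,0],[0.5,105,-10,-118,0],[0.5,120,-10,-135,0],[0.5,120,-10,-135,0],[0.5,120,-10,-135,0]]]'
python3 - <<'E'
from h import *
snap("top","t11");snap("side","s11")
a=cv2.imread('pics/t11.png')[130:280,100:440];b=cv2.imread('pics/s11.png')[110:360,200:370]
cv2.imwrite('pics/c11t.png',cv2.resize(a,None,fx=2.35,fy=2.35,interpolation=cv2.INTER_CUBIC))
cv2.imwrite('pics/c11s.png',cv2.resize(b,None,fx=2.4,fy=2.4,interpolation=cv2.INTER_CUBIC))
E
```

```text
clock: 30.48
tool_pos: [0.3318, 0.2612, 0.1888]
orientation: [-90.0, 0.0, -176.8]
force: [0.1, 0.2, -0.0]
opening: 0.0219
```

View pics/c11t.png

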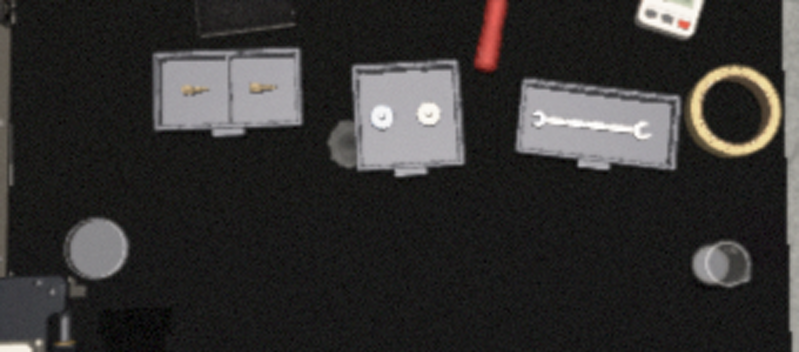

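View pics/c11s.png

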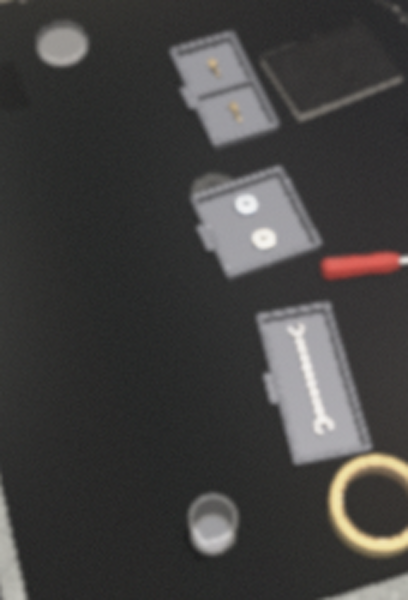

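Everything is in its tray: one fitting in each bay (183,168 and 211,167 in the full top picture), both filters nozzle up (262,180 and 282,178), and the spanner flat (351,183). The dish and beaker are at the same pixels as before. The arm is clear, so I'm handing in.

Run:
```python
from h import *
print(ctrl.close_job(), ctrl.get_obs()["clock"])
```

```text
the job is handed in; nothing more can be done
the job is handed in; nothing more can be done
```

I sorted all five parts in the order asked and handed the job in at about 31 s on the robot's clock. The first grasp at the spanner missed: the jaws shut just above it. I opened, went 4 mm lower and it held.

The last pictures from both cameras, with the arm clear, showed:
- **Spanner:** flat in the long tray.
- **Syringe filters:** flat on the square tray's floor, about 50 mm apart, nozzles up.
- **Tube fittings:** one lying flat in each bay of the divided tray.
- **Dish and beaker:** where they stood at the start.

The two cameras put the trays up to 4 mm apart in y, so I used positions between them. None of the last checks failed. The highest force reading between moves was about 4 N, when the fingertips lightly touched the bench while gripping filter 2.

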